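# Unstack the bead pots and put each in its place

### The arm

A 6-joint arm with a two-finger parallel gripper is mounted at the origin on the work surface. World frame = base frame: x ahead of the robot, y to its left, z up, the work surface at z = 0. Lengths are in m, angles in rad, forces in N, time in s.
With the tool pointing down it reaches from about 0.25 to 0.775 m from the base axis. Payload 4 kg.
Tool frame: the origin (TCP) lies at the very end of the fingers, on their centre line; the grasp point (between the pads) lies 19 mm behind it (robot.pinch_z is the distance from the TCP to the grasp point, in m); z points along the fingers, y is the line along which they close (so a half turn about z gives the same grasp; the last joint's range is limited). The gripper opens to 94 mm and grips with 3 to 60 N. Pads are 16 mm wide; open, the fingers measure 119 mm over their backs; the gripper's body (75 mm by 177 mm) begins 78 mm behind the grasp point.
Start: joints at [1.093, 0.087, 1.371, -0, 1.684, -0.103], TCP at [0.201, 0.512, 0.206] pointing down, gripper open.
Joint ranges: [-3.1, 3.1], [-0.76, 2.03], [0.27, 2.55], [-1.08, 4.22], [0.17, 2.65], [-2.57, 2.57]. Speed limits (rad/s): [2.79, 2.79, 3.14, 3.14, 3.14, 3.14].

### API

Orientations are given as [roll, pitch, yaw] about the fixed x, y, z axes, in that order (R = Rz(yaw) Ry(pitch) Rx(roll)).
In Python, from bench import robot gives the robot as it stands.
- The arm moves only by the tool arm_command, never from a script. Its argument "targets" is one flat list of numbers, 7 for each row, row after row: the turn, a rotation vector about the tool's x, y, z in degrees, then the shift along the tool's x, y, z in mm, then the closure, from -1 (fully open) to 1 (shut). In form: [ax, ay, az, x, y, z, hand, ax, ay, az, x, y, z, hand, ...]. A call has 1 to 20 rows; each row is the pose to reach, as a shift and turn from the pose commanded when the call began, along the tool's axes at that moment; what a row does not reach only later rows make up. A row lasts 1/10 s, in which the tool goes at most 50 mm and 8.59 degrees, less where a joint would pass 70% of its speed; a pose out of reach is approached as far as the arm can. A call with a gripper value outside its range is refused whole. The fingers move at their own pace and stop on an object; the grip force is fixed at half the most. Time passes only in rows, so rows that repeat a pose let the fingers close. It gives the time, the measured TCP pose, the force, the opening and the grip force at its end, in the units of the state.
- robot.get_obs(): the state, without advancing time (a new reading comes with each control period).
- robot.snapshot(name): name is "scene" or "top" or "wrist"; returns a dict with "color" (400x640x3 uint8, red, green, blue), "range_z" (400x640 float32, m along the optical axis (not along the pixel's ray), 0 where there is no reading), "fx", "fy", "cx", "cy" (pixels), "T" (4x4, takes a point from camera to world coordinates); the wrist camera has in their place "T_tool_cam" (4x4, takes a point from camera to tool coordinates, whose origin is the TCP and whose axes are the flange's). Camera axes: x right, y down, z forward; pixel columns grow to the right and rows downward; lengths in m; the calibration is good to about 2 mm. A picture is of the moment at which its call begins: read the wrist's pose just before it.
- robot.close_job(): hands the job in; it is judged then, once.
The state is a dict: "time": time; "joint_positions": joint angles; "qvel": joint speeds; "joint_torque": joint torques, N m; "tool_pos": TCP position; "ee_rot": TCP orientation; "wrist_force": force on the tool from outside, world axes, zero at the start; "wrist_torque": the same for the moment, N m; "width": finger opening in m; "finger_force": force on a finger pad.
Only numpy, scipy, OpenCV 4.12 (cv2) and the standard library are available. Lean on these libraries where they do the work, as an engineer would, in place of code of your own. Each camera call takes 0.05 s, during which the arm holds its last target. There are 200 camera calls.

### The job

Take the stack of four closed bead pots apart and put each one away: the square box, the round pot and the little oblong box each stand centred on the thin grey pad of their own shape, turned in line with it, and the hexagonal pot goes flat into the wooden tray, nested in the free hollow between the two hexagonal pots there, close up against both, flat side to flat side. Keep every pot upright all the time, and leave the two pots in the tray where they are.

Things in the scene. Friction and masses are not known exactly. Their poses are not given: they have to be found in the camera images.
- oblong_box_mid (a point): Little oblong bead box, frosted plastic with a grey lid, 40 mm long (its x axis), 18 mm wide (its y axis), 30 mm high, 40 g; at the start it is the top of the stack, on the round pot. Point: its centre, half-way up.
- round_pot_mid (a point): Round bead pot, frosted plastic with a grey lid, 46 mm across, 34 mm high, 80 g; third from below in the stack, on the hexagonal pot. Point: its centre, half-way up.
- hex_pot_mid (a point): Hexagonal bead pot, frosted plastic with a grey lid, 54 mm across the flats, 62 mm across the corners, 40 mm high, 100 g; second from below in the stack, on the square box. Point: its centre, half-way up. Its corners lie along its own x axis, two of its flats face its own +y and -y, the others at every 60 degrees from these.
- square_box_mid (a point): Square bead box, frosted plastic with a grey lid, 66 x 66 mm with its sides along its x and y axes, 42 mm high, 160 g; bottom of the stack, on the table. All four pots have upright sides and flat undersides and tops, and merely lie on one another. Point: its centre, half-way up.
- square_pad: Square grey felt pad, 92 x 92 mm, 4 mm thick, fixed to the table, the place of the square box. Origin: centre of its underside on the table (z = 0), sides along its x and y axes.
- round_pad: Round grey felt pad, 70 mm across, 4 mm thick, fixed to the table, the place of the round pot. Origin: centre of its underside on the table.
- oblong_pad: Oblong grey felt pad, 66 mm long (its x axis), 44 mm wide (its y axis), 4 mm thick, fixed to the table, the place of the oblong box. Origin: centre of its underside on the table.
- hex_tray: Shallow light-wood tray fixed to the table, 128 (x) by 160 mm (y) outside; floor 4 mm thick, walls 4 mm thick, 12 mm high over the table. Origin: centre of its underside. Two hexagonal pots stand in its +x half, side by side along y; the free hollow is on their -x side, centred at x = -23, y = 0 mm, with 49 mm free from the nested pot's flats to the walls at +y and -y. No room on their +x side.
- tray_pot_a_mid (a point): One of two hexagonal pots loose in the tray, shaped as the stack's hexagonal pot, 120 g, a flat against the other; centre at about x = 23, y = -27 mm in the tray's frame, turned like the tray (corners along x, flats facing +y and -y). A third pot touching both has its centre 54 mm from each of theirs. Point: its centre, half-way up (20 mm above the tray's floor).
- tray_pot_b_mid (a point): The other of the two hexagonal pots in the tray, the same, at about x = 23, y = 27 mm in the tray's frame. Point: its centre, half-way up.
There are look-alikes about, which are no part of the job. Leave any orange or red look-alike of the round_pad alone.

How it is judged:
At the end, for the whole second after the job is handed in: Square, round and oblong pots rest flat on their own pads: centres within 12 mm, square and oblong within 0.25 rad of the pad. The hex pot rests on the tray floor, centre within 60 mm of both tray pots (54 = touching), flats within 0.17 rad; those two still within 60 mm. All upright and at rest (horizontal distance between oblong_box_mid and oblong_pad below 0.012 m and z of oblong_box_mid in the frame of oblong_pad between 0.016 and 0.022 m and angle between each of oblong_box_mid, round_pot_mid, square_box_mid, hex_pot_mid's own z axis and vertical below 0.1 rad and horizontal distance between round_pot_mid and round_pad below 0.012 m and z of round_pot_mid in the frame of round_pad between 0.018 and 0.024 m and horizontal distance between square_box_mid and square_pad below 0.012 m and z of square_box_mid in the frame of square_pad between 0.022 and 0.028 m and angle between the x axis of oblong_box_mid and the x axis of oblong_pad, either way round below 0.25 rad and (angle between the x axis of square_box_mid and the x axis of square_pad, either way round below 0.25 rad or angle between the x axis of square_box_mid and the x axis of square_pad, either way round above 1.32 rad) and horizontal distance between hex_pot_mid and tray_pot_a_mid below 0.06 m and horizontal distance between each of hex_pot_mid, tray_pot_a_mid and tray_pot_b_mid below 0.06 m and (angle between the x axis of hex_pot_mid and the x axis of tray_pot_a_mid, either way round below 0.17 rad or angle between the x axis of hex_pot_mid and the x axis of tray_pot_a_mid, either way round between 0.877 and 1.217 rad) and z of hex_pot_mid in the frame of hex_tray between 0.021 and 0.027 m and linear speed of each of oblong_box, round_pot, square_box, hex_pot below 0.02 m/s).
It fails at once if a pot is tipped by more than about 35 degrees (angle between any of oblong_box_mid, round_pot_mid, square_box_mid, hex_pot_mid, tray_pot_a_mid, tray_pot_b_mid's own z axis and vertical above 0.6 rad).
It fails at once if one of the two pots in the tray is moved by more than 15 mm (distance of any of tray_pot_a_mid, tray_pot_b_mid from where it was at the start of the episode above 0.015 m).
It also fails if it takes over 122 s, if anything falls off the work surface, if the arm or the gripper's body presses on something with over 40 N, if the wrist force passes 120 N, or if a joint passes its speed limit or range.

## Working session

There is one attempt and no reset: what is moved stays moved. The work goes in short steps, Python scripts to look and compute and a tool call to move; the robot and the scene stay as the last step left them, time stands still between calls to the robot, and variables do not carry over. Pictures are saved under pics/ and viewed, at most 14 in all, crops included, and the job is handed in when it is done.

Besides the shell and the picture viewer there is one more tool, called after ">>>" as name(argument=value, ...) on one line, values as JSON. arm_command: Moves the arm, as the interface text tells. Its arguments: {"type":"object","properties":{"targets":{"type":"array"}},"required":["targets"]}

```bash
mkdir -p pics; python3 - <<'E'
from bench import robot
import cv2,pickle,numpy as np
print(robot.get_obs())
for n in("scene","top"):
    s=robot.snapshot(n);pickle.dump(s,open(n+".pkl","wb"));cv2.imwrite(f"pics/{n}0.png",s["color"][:,:,::-1])
    print(n,s["fx"],s["cx"],s["cy"],s["T"].round(3).tolist())
E
```

```text
{'time': 0.0, 'joint_positions': array([ 1.09286883e+00,  8.79661886e-02,  1.37220472e+00,  2.71849529e-07,
        1.68358950e+00, -1.03084277e-01]), 'qvel': array([-2.46259183e-04,  2.89834849e-05,  5.20576440e-04,  5.19594433e-04,
        3.49656809e-05,  7.70016431e-04]), 'joint_torque': array([ 1.59042182e-03, -3.40170908e+01, -3.02436447e+01,  7.18153152e-02,
        3.26690753e-02, -1.69040914e-04]), 'tool_pos': array([0.20112113, 0.5113399 , 0.20432318]), 'ee_rot': array([-3.13943643e+00, -2.23334565e-04,  2.76674923e+00]), 'wrist_force': array([-0.63975047,  0.59525639, -0.14409141]), 'wrist_torque': array([0.0719702 , 0.01063086, 0.00607794]), 'finger_force': 0.0, 'width': 0.09394436214385864}
scene 410.52849830046705 316.91371526722793 197.19360950676952 [[-0.511, 0.525, -0.681, 1.073], [0.859, 0.291, -0.42, 0.315], [-0.022, -0.799, -0.6, 0.547], [0.0, 0.0, 0.0, 1.0]]
top 401.5014408291237 318.3493644451595 196.1431170529939 [[0.009, -0.994, 0.109, 0.484], [-1.0, -0.009, 0.006, -0.006], [-0.005, -0.109, -0.994, 0.944], [0.0, 0.0, 0.0, 1.0]]
```

View pics/scene0.png

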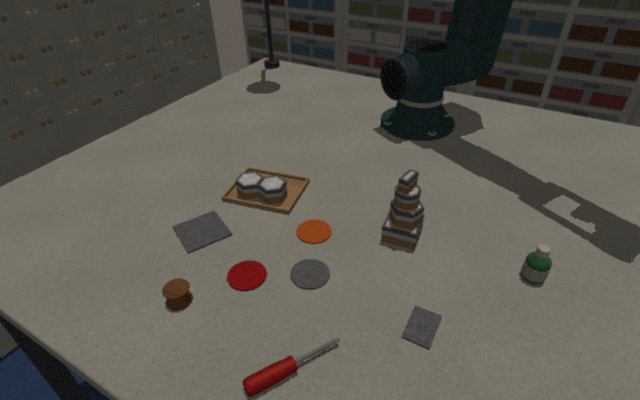

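View pics/top0.png

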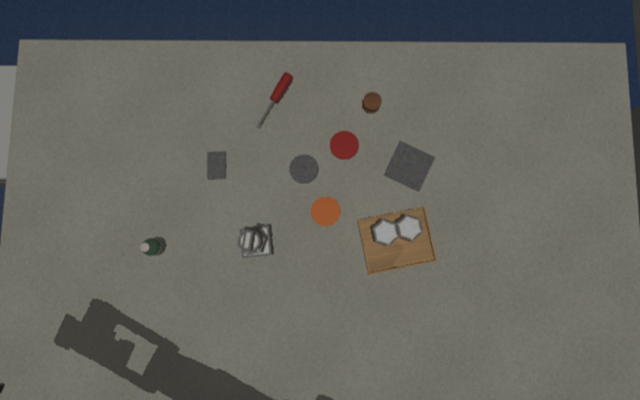

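The top view shows the stack (256,240), oblong pad (217,165), grey round pad (304,169), square pad (410,166) and tray (397,240). The red disc (344,145) and orange disc (325,211) are look-alikes of the round pad, and the cork (372,101) of the round pot. By the description I choose the grey disc (304,169) and the pots at (256,240).

```bash
cat >h.py <<'E'
import cv2,pickle,numpy as np
def onplane(s,uv,z,T=None):
    T=s["T"] if T is None else T
    uv=np.asarray(uv,float).reshape(-1,2)
    d=np.c_[(uv[:,0]-s["cx"])/s["fx"],(uv[:,1]-s["cy"])/s["fy"],np.ones(len(uv))]@T[:3,:3].T
    return (T[:3,3]+d*((z-T[2,3])/d[:,2])[:,None])
def cloud(s,T=None):
    T=s["T"] if T is None else T
    v,u=np.mgrid[:400,:640];z=s["range_z"]
    p=np.stack([(u-s["cx"])/s["fx"]*z,(v-s["cy"])/s["fy"]*z,z],-1)
    return p@T[:3,:3].T+T[:3,3]
def rect(xy):
    r=cv2.minAreaRect((np.asarray(xy)[:,:2]*1000).astype(np.float32)); b=cv2.boxPoints(r)
    e=[b[1]-b[0],b[2]-b[1]];e=max(e,key=np.linalg.norm)
    return np.round(r[0],1),np.round(r[1],1),round(np.degrees(np.arctan2(e[1],e[0]))%180,1)
E
python3 - <<'E'
from h import *
s=pickle.load(open("top.pkl","rb"));im=s["color"]
hsv=cv2.cvtColor(im,cv2.COLOR_RGB2HSV)
for n,(u,v) in dict(obl=(217,165),rnd=(304,169),sq=(410,166),bg=(460,166)).items(): print(n,im[v,u],hsv[v,u])
m=((hsv[...,2]<100)&(hsv[...,1]<45)).astype(np.uint8)
k=cv2.morphologyEx(m,cv2.MORPH_OPEN,np.ones((3,3)))
for n,(u,v) in dict(obl=(217,165),rnd=(304,169),sq=(410,166)).items():
    _,l=cv2.connectedComponents(k); c,_=cv2.findContours((l==l[v,u]).astype(np.uint8),0,2)
    print(n,rect(onplane(s,c[0],.004)))
m=cv2.inRange(hsv,(8,70,60),(25,255,255)); m[:200]=0;m[:,:345]=0;m[290:]=0;m[:,450:]=0
c,_=cv2.findContours(m,0,2);c=max(c,key=cv2.contourArea);print("tray",rect(onplane(s,c,.012)))
c,_=cv2.findContours(cv2.inRange(hsv[...,2],150,255)*0+cv2.inRange(im.min(2),125,255),0,2)
P=cloud(s)
for n,(u0,v0,u1,v1) in dict(tray=(360,205,435,275),stack=(230,215,285,265)).items():
    q=P[v0:v1,u0:u1].reshape(-1,3)
    print(n,np.histogram(q[:,2],np.arange(-.01,.17,.01)))
    for z in ([.044] if n=="tray" else [.042,.082,.116,.146]):
        w=q[abs(q[:,2]-z)<.006]
        if len(w)>5: print(z,len(w),rect(w),w[:,2].mean())
cv2.imwrite("pics/crop1.png",cv2.resize(im[200:280,225:445,::-1],None,fx=3.6,fy=3.6,interpolation=2))
E
```

```text
obl [73 71 71] [ 0  7 73]
rnd [74 73 72] [15  7 74]
sq [74 74 74] [ 0  0 74]
bg [112 110 101] [ 25  25 112]
obl (array([659.9, 242.8]), array([67.9, 45.4]), np.float32(2.0))
rnd (array([653.1,  35.7]), array([69.8, 68.9]), np.float32(0.5))
sq (array([ 661.8, -214.3]), array([94.1, 94.9]), np.float32(154.5))
tray (array([ 486.4, -181.6]), array([128.6, 161.1]), np.float32(101.7))
tray (array([ 448, 3273,  433,   31,    9, 1034,    0,    0,    0,    0,    0,
          0,    0,    0,    0,    0,    0]), array([-0.01,  0.  ,  0.01,  0.02,  0.03,  0.04,  0.05,  0.06,  0.07,
        0.08,  0.09,  0.1 ,  0.11,  0.12,  0.13,  0.14,  0.15,  0.16]))
0.044 1037 (array([ 508.5, -177.3]), array([ 61.2, 109.1]), np.float32(101.8)) 0.04496009604853104
stack (array([ 750, 1041,   15,   18,   32,  282,   16,   18,   20,  120,   13,
         10,  184,   14,   17,  192,    1]), array([-0.01,  0.  ,  0.01,  0.02,  0.03,  0.04,  0.05,  0.06,  0.07,
        0.08,  0.09,  0.1 ,  0.11,  0.12,  0.13,  0.14,  0.15,  0.16]))
0.042 305 (array([479.6, 139.4]), array([65.9, 65.8]), np.float32(6.6)) 0.04231156539560103
0.082 131 (array([480.2, 142.2]), array([59.6, 54.3]), np.float32(42.8)) 0.08202491216442093
0.116 188 (array([481.5, 139.9]), array([45.4, 44.4]), np.float32(47.6)) 0.11625020236792832
0.146 193 (array([482.7, 138.8]), array([18.7, 39.7]), np.float32(171.7)) 0.14624268563442816
```

View pics/crop1.png

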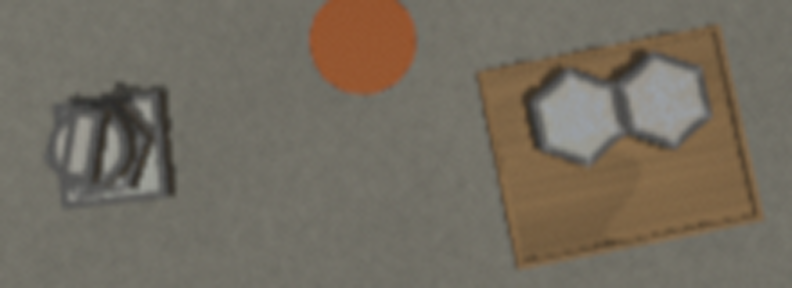

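The crop confirms the choice: the stack at (115,145) in the crop, with the oblong box on top. The tray at (620,145) holds two hex pots in its upper half, and the free hollow is below them. The orange disc is left alone.

```bash
cat >plan.py <<'E'
# plan([(x,y,z mm, yaw deg, hand, rows),...]) : rows in tool axes from the measured pose, evenly spread
import numpy as np
from bench import robot
def plan(way):
    o=robot.get_obs();p=o["tool_pos"]*1000;yw=np.degrees(o["ee_rot"][2]);a=np.radians(yw)
    c=[0,0,0,0]
    for x,y,z,w,h,n in way:
        dx,dy=x-p[0],y-p[1]
        t=[(yw-w+180)%360-180,dx*np.cos(a)+dy*np.sin(a),dx*np.sin(a)-dy*np.cos(a),p[2]-z]
        print([round(v) for v in t],h,"x",n)
        c=t
E
python3 - <<'E'
from plan import *
plan([(483,139,206,171.7,-1,14),(483,139,123,171.7,-1,5),(483,139,123,171.7,1,6),(483,139,210,171.7,1,4)])
E
```

```text
[-13, -399, -243, -2] -1 x 14
[-13, -399, -243, 81] -1 x 5
[-13, -399, -243, 81] 1 x 6
[-13, -399, -243, -6] 1 x 4
```

>>> arm_command(targets=[0,0,-13,-399,-243,-2,-1,0,0,-13,-399,-243,-2,-1,0,0,-13,-399,-243,-2,-1,0,0,-13,-399,-243,-2,-1,0,0,-13,-399,-243,-2,-1,0,0,-13,-399,-243,-2,-1,0,0,-13,-399,-243,-2,-1,0,0,-13,-399,-243,-2,-1,0,0,-13,-399,-243,-2,-1,0,0,-13,-399,-243,-2,-1,0,0,-13,-399,-243,-2,-1,0,0,-13,-399,-243,-2,-1,0,0,-13,-399,-243,-2,-1])

```text
time: 1.4
tool_pos: [0.4829, 0.1406, 0.2073]
ee_rot: [3.141, -0.001, 2.995]
wrist_force: [-0.8, -0.5, -0.3]
width: 0.094
finger_force: 0.0
```

```bash
python3 - <<'E'
from plan import *
from h import *
from scipy.spatial.transform import Rotation as Ro
plan([(483,139,123,171.7,-1,5)])
o=robot.get_obs();s=robot.snapshot("wrist")
T=np.eye(4);T[:3,:3]=Ro.from_euler("xyz",o["ee_rot"]).as_matrix();T[:3,3]=o["tool_pos"];T=T@s["T_tool_cam"]
print(o["tool_pos"],T.round(3).tolist())
P=cloud(s,T).reshape(-1,3)
for z in (.042,.082,.116,.146):
    w=P[abs(P[:,2]-z)<.005];w=w[(abs(w[:,0]-.483)<.06)&(abs(w[:,1]-.139)<.06)]
    if len(w)>10:print(z,len(w),rect(w))
cv2.imwrite("pics/w1.png",s["color"][:,:,::-1])
E
```

```text
[0, 0, -2, 84] -1 x 5
[0.48294315 0.14061301 0.20731293] [[0.146, 0.95, 0.277, 0.403], [0.989, -0.14, -0.041, 0.153], [-0.0, 0.28, -0.96, 0.386], [0.0, 0.0, 0.0, 1.0]]
0.042 999 (array([480.9, 141.9]), array([66.5, 65.9]), np.float32(6.7))
0.082 671 (array([474.6, 147.1]), array([54. , 46.6]), np.float32(71.1))
0.116 1140 (array([481. , 142.7]), array([45.6, 42.7]), np.float32(79.8))
0.146 1141 (array([483.8, 141.1]), array([17.9, 40.4]), np.float32(172.0))
```

View pics/w1.png

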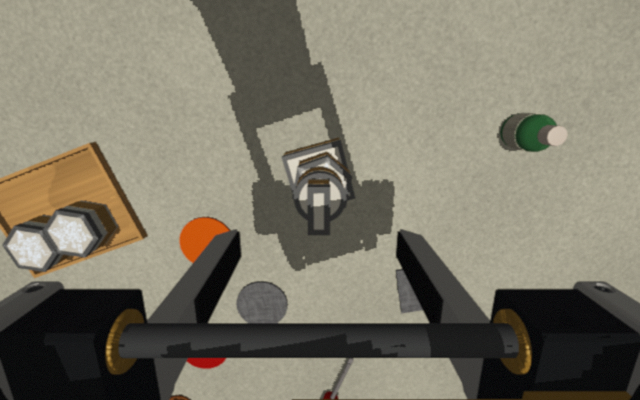

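The oblong box sits centred between the fingers (320,205), and both cameras agree to about 2 mm. I'll go down, grip and lift.

>>> arm_command(targets=[0,0,0,0,0,30,-1,0,0,0,0,0,55,-1,0,0,0,0,0,75,-1,0,0,0,0,0,84,-1,0,0,0,0,0,84,-1,0,0,0,0,0,84,1,0,0,0,0,0,84,1,0,0,0,0,0,84,1,0,0,0,0,0,84,1,0,0,0,0,0,84,1,0,0,0,0,0,84,1,0,0,0,0,0,84,1,0,0,0,0,0,84,1,0,0,0,0,0,75,1,0,0,0,0,0,55,1,0,0,0,0,0,30,1,0,0,0,0,0,10,1])

```text
time: 3.15
tool_pos: [0.484, 0.1397, 0.1996]
ee_rot: [3.141, 0.002, 2.994]
wrist_force: [-0.8, -1.3, -0.8]
width: 0.0021
finger_force: 0.0
```

```bash
python3 - <<'E'
from plan import *
# grip x offset: box centre vs tool ~0
plan([(660,243,197,182,1,9),(660,243,13.5,182,1,9),(660,243,13.5,182,-1,5),(660,243,200,182,-1,5)])
E
```

```text
[-10, -159, 128, 3] 1 x 9
[-10, -159, 128, 186] 1 x 9
[-10, -159, 128, 186] -1 x 5
[-10, -159, 128, 0] -1 x 5
```

The opening is 2 mm, so the grip missed. I'll look.

```bash
python3 - <<'E'
from bench import robot
from h import *
print(robot.get_obs()["width"])
s=robot.snapshot("wrist");cv2.imwrite("pics/w2.png",s["color"][:,:,::-1])
s=robot.snapshot("scene");P=cloud(s).reshape(-1,3)
a=cv2.resize(s["color"][140:290,340:480,::-1],None,fx=4,fy=4,interpolation=2);cv2.imwrite("pics/s2.png",a)
E
```

```text
0.0020746818940772086
```

View pics/s2.png

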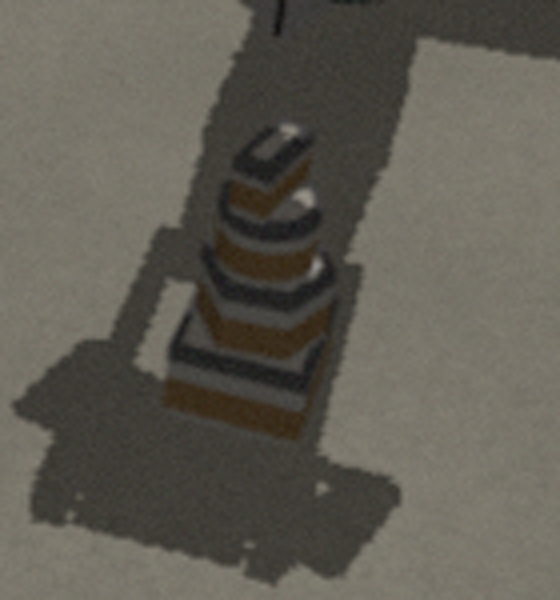

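View pics/w2.png

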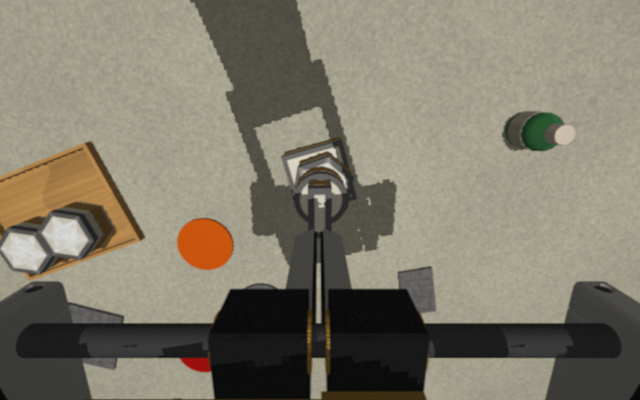

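The box is still on the stack, undisturbed. The fingers were too slow and closed only after the lift began. I'll retry from a narrower opening and allow more closing time.

>>> arm_command(targets=[0,0,0,0,0,0,-0.1,0,0,0,0,0,0,-0.1,0,0,0,0,0,0,-0.1,0,0,0,0,0,0,-0.1,0,0,0,0,0,0,-0.1,0,0,0,0,0,0,-0.1,0,0,0,0,0,0,-0.1,0,0,0,0,0,0,-0.1])

```text
time: 4.05
tool_pos: [0.4837, 0.1396, 0.1975]
ee_rot: [3.141, 0.0, 2.994]
wrist_force: [-0.1, 0.0, -0.1]
width: 0.0516
finger_force: 0.0
```

>>> arm_command(targets=[0,0,0,0,0,0,-0.1,0,0,0,0,0,0,-0.1,0,0,0,0,0,25,-0.1,0,0,0,0,0,50,-0.1,0,0,0,0,0,68,-0.1,0,0,0,0,0,77,-0.1,0,0,0,0,0,77,-0.1])

```text
time: 4.75
tool_pos: [0.4828, 0.1395, 0.1191]
ee_rot: [-3.141, -0.003, 2.994]
wrist_force: [-1.5, 0.3, 0.6]
width: 0.0514
finger_force: 0.0
```

>>> arm_command(targets=[0,0,0,0,0,-2,1,0,0,0,0,0,-2,1,0,0,0,0,0,-2,1,0,0,0,0,0,-2,1,0,0,0,0,0,-2,1,0,0,0,0,0,-2,1,0,0,0,0,0,-2,1,0,0,0,0,0,-2,1,0,0,0,0,0,-2,1,0,0,0,0,0,-2,1])

```text
time: 5.75
tool_pos: [0.484, 0.1397, 0.123]
ee_rot: [3.141, 0.001, 2.994]
wrist_force: [-0.0, 0.6, 3.7]
width: 0.0177
finger_force: 30.0
```

>>> arm_command(targets=[0,0,0,0,0,-10,1,0,0,0,0,0,-30,1,0,0,0,0,0,-60,1,0,0,-2,-30,24,-60,1,0,0,-4,-60,48,-60,1,0,0,-6,-90,72,-60,1,0,0,-8,-120,96,-60,1,0,0,-10,-140,114,-60,1,0,0,-10,-155,124,-60,1,0,0,-10,-159,128,-60,1,0,0,-10,-159,128,-20,1,0,0,-10,-159,128,20,1,0,0,-10,-159,128,50,1,0,0,-10,-159,128,75,1,0,0,-10,-159,128,90,1,0,0,-10,-159,128,95,1,0,0,-10,-159,128,95,1])

```text
time: 7.45
tool_pos: [0.6596, 0.2426, 0.0275]
ee_rot: [-3.141, -0.001, -3.115]
wrist_force: [0.3, -1.0, -0.2]
width: 0.0178
finger_force: 30.0
```

```bash
python3 - <<'E'
from plan import *
plan([(660,243,11.5,182,1,9)])
E
```

```text
[0, 0, 0, 16] 1 x 9
```

>>> arm_command(targets=[0,0,0,0,0,8,1,0,0,0,0,0,14,1,0,0,0,0,0,16,1,0,0,0,0,0,16,1,0,0,0,0,0,16,1,0,0,0,0,0,16,-0.1,0,0,0,0,0,16,-0.1,0,0,0,0,0,16,-0.1,0,0,0,0,0,16,-0.1,0,0,0,0,0,0,-1,0,0,0,0,0,-50,-1,0,0,0,0,0,-100,-1,0,0,0,0,0,-150,-1,0,0,0,0,0,-170,-1,0,0,0,0,0,-170,-1])

```text
time: 8.95
tool_pos: [0.6621, 0.2435, 0.2055]
ee_rot: [3.138, 0.012, -3.115]
wrist_force: [0.2, -0.2, 1.2]
width: 0.0926
finger_force: 0.0
```

```bash
cat >top.py <<'E'
from plan import *
from h import *
def look(zs,cx=.481,cy=.141,r=.06):
    s=robot.snapshot("top");P=cloud(s).reshape(-1,3)
    for z in zs:
        w=P[(abs(P[:,2]-z)<.005)&(abs(P[:,0]-cx)<r)&(abs(P[:,1]-cy)<r)]
        if len(w)>10:print(z,len(w),*rect(w))
    return s
E
python3 - <<'E'
from top import *
look([.034],.66,.243); look([.116,.082,.042])
plan([(480,141,200,175,-1,1),(480,141,92,175,-1,1)])
E
```

```text
0.034 150 [658.1 241.1] [40.1 19.3] 1.1
0.116 404 [481.5 139.7] [45.3 44.8] 47.1
0.082 132 [480.3 142. ] [59.7 53.9] 41.7
0.042 304 [479.6 139.4] [66.  65.6] 7.0
[7, 182, -97, -2] -1 x 1
[7, 182, -97, 106] -1 x 1
```

>>> arm_command(targets=[0,0,1,20,-11,-2,-0.5,0,0,2,55,-29,-2,-0.5,0,0,4,100,-53,-2,-0.5,0,0,6,140,-75,-2,-0.5,0,0,7,170,-91,-2,-0.5,0,0,7,183,-97,-2,-0.5,0,0,7,183,-97,-2,-0.5,0,0,7,183,-97,30,-0.5,0,0,7,183,-97,60,-0.5,0,0,7,183,-97,90,-0.5,0,0,7,183,-97,106,-0.5,0,0,7,183,-97,106,-0.5,0,0,7,183,-97,106,-0.5])

```text
time: 10.35
tool_pos: [0.4793, 0.1412, 0.0903]
ee_rot: [-3.141, -0.003, 3.046]
wrist_force: [0.7, -0.8, -0.1]
width: 0.0707
finger_force: 0.0
```

>>> arm_command(targets=[0,0,0,0,0,0,1,0,0,0,0,0,0,1,0,0,0,0,0,0,1,0,0,0,0,0,0,1,0,0,0,0,0,0,1,0,0,0,0,0,0,1,0,0,0,0,0,0,1,0,0,0,0,0,0,1])

```text
time: 11.15
tool_pos: [0.4801, 0.1412, 0.0924]
ee_rot: [3.141, 0.002, 3.046]
wrist_force: [-0.0, 0.7, 5.6]
width: 0.0454
finger_force: 30.0
```

```bash
python3 - <<'E'
from plan import *
plan([(653,36,160,175,-1,1),(653,36,13,175,-1,1)])
E
```

```text
[0, -182, -88, -68] -1 x 1
[0, -182, -88, 79] -1 x 1
```

>>> arm_command(targets=[0,0,0,0,0,-8,1,0,0,0,0,0,-30,1,0,0,0,0,0,-60,1,0,0,0,-20,-10,-68,1,0,0,0,-55,-26,-68,1,0,0,0,-90,-44,-68,1,0,0,0,-125,-60,-68,1,0,0,0,-155,-75,-68,1,0,0,0,-175,-85,-68,1,0,0,0,-182,-88,-60,1,0,0,0,-182,-88,-25,1,0,0,0,-182,-88,15,1,0,0,0,-182,-88,45,1,0,0,0,-182,-88,64,1,0,0,0,-182,-88,72,1,0,0,0,-182,-88,76,1,0,0,0,-182,-88,78,1,0,0,0,-182,-88,78,1,0,0,0,-182,-88,78,1])

```text
time: 13.05
tool_pos: [0.6532, 0.036, 0.0147]
ee_rot: [3.141, 0.003, 3.046]
wrist_force: [-0.2, 0.3, -1.7]
width: 0.0453
finger_force: 30.0
```

>>> arm_command(targets=[0,0,0,0,0,0,-0.5,0,0,0,0,0,0,-0.5,0,0,0,0,0,0,-0.5,0,0,0,0,0,0,-0.5,0,0,0,0,0,-15,-0.6,0,0,0,0,0,-50,-1,0,0,0,0,0,-100,-1,0,0,0,0,0,-150,-1,0,0,0,0,0,-170,-1,0,0,0,0,0,-170,-1])

```text
time: 14.05
tool_pos: [0.6548, 0.036, 0.1908]
ee_rot: [3.141, 0.012, 3.046]
wrist_force: [0.3, 0.1, 0.9]
width: 0.0937
finger_force: 0.0
```

```bash
python3 - <<'E'
from top import *
look([.038],.653,.036); s=look([.082,.042])
P=cloud(s).reshape(-1,3);w=P[(abs(P[:,2]-.082)<.005)&(abs(P[:,0]-.48)<.06)&(abs(P[:,1]-.14)<.06)]
c=cv2.approxPolyDP(cv2.convexHull((w[:,:2]*1000).astype(np.float32)),5,True)[:,0];print(c.round(1).tolist())
E
```

```text
0.038 321 [653.9  34.3] [45.1 43.6] 0.6Traceback (most recent call last):
  File "<stdin>", line 4, in <module>
cv2.error: OpenCV(4.12.0) /io/opencv/modules/imgproc/src/approx.cpp:690: error: (-215:Assertion failed) npoints >= 0 && (depth == CV_32S || depth == CV_32F) in function 'approxPolyDP'
```

The round pot is down, 2 mm off centre. The arm hides the stack from the top camera, so I'll go above it and look with the wrist camera.

>>> arm_command(targets=[0,0,0,20,10,-3,-1,0,0,0,55,26,-3,-1,0,0,0,95,46,-3,-1,0,0,0,135,65,-3,-1,0,0,0,165,80,-3,-1,0,0,0,182,88,-3,-1,0,0,0,182,88,-3,-1,0,0,0,182,88,-3,-1,0,0,0,182,88,-3,-1])

```text
time: 15.05
tool_pos: [0.4804, 0.1402, 0.1857]
ee_rot: [-3.141, -0.001, 3.045]
wrist_force: [0.9, -0.2, -0.8]
width: 0.0939
finger_force: 0.0
```

```bash
cat >wrist.py <<'E'
from top import *
from scipy.spatial.transform import Rotation as Ro
def wlook(n):
    o=robot.get_obs();s=robot.snapshot("wrist")
    T=np.eye(4);T[:3,:3]=Ro.from_euler("xyz",o["ee_rot"]).as_matrix();T[:3,3]=o["tool_pos"]
    cv2.imwrite(f"pics/{n}.png",s["color"][:,:,::-1]);s["T"]=T@s["T_tool_cam"];return s
def at(s,z,cx,cy,r=.05):
    P=cloud(s).reshape(-1,3);return P[(abs(P[:,2]-z)<.005)&(abs(P[:,0]-cx)<r)&(abs(P[:,1]-cy)<r)]
def poly(w):
    return cv2.approxPolyDP(cv2.convexHull((w[:,:2]*1000).astype(np.float32)),4,True)[:,0]
E
python3 - <<'E'
from wrist import *
s=wlook("w3")
for z in (.082,.042):
    w=at(s,z,.48,.141); print(z,len(w),*rect(w)); c=poly(w);e=np.roll(c,-1,0)-c
    print(c.round(1).tolist(),np.linalg.norm(e,axis=1).round(1),(np.degrees(np.arctan2(e[:,1],e[:,0]))%60).round(1))
look([.082,.042])
print(robot.get_obs()["tool_pos"])
E
```

```text
0.082 2956 [481.3 144.7] [54.  61.2] 161.3
[[509.79998779296875, 133.39999389648438], [504.8999938964844, 164.6999969482422], [475.20001220703125, 174.60000610351562], [452.29998779296875, 154.39999389648438], [458.29998779296875, 124.0], [487.5, 114.4000015258789]] [31.7 31.3 30.6 31.  30.7 29.3] [38.8 41.7 41.3 41.2 41.9 40.5]
0.042 1188 [480.8 141.9] [66.2 66.3] 96.9
[[516.9000244140625, 114.0], [508.79998779296875, 178.39999389648438], [444.70001220703125, 170.39999389648438], [452.0, 106.0999984741211]] [64.9 64.6 64.8 65.4] [37.2  7.1 36.5  7. ]
[0.48040676 0.14021374 0.18596973]
```

The wrist camera sees the hex top at (481,144), with its corners along 41.2° mod 60. I'll grip it at yaw 161.

```bash
python3 - <<'E'
from plan import *
plan([(481,143.5,186,161.2,-1,1),(481,143.5,53,161.2,-1,1)])
E
```

```text
[13, 0, 3, 0] -1 x 1
[13, 0, 3, 133] -1 x 1
```

>>> arm_command(targets=[0,0,7,0,3,0,-0.7,0,0,13,0,3,0,-0.7,0,0,13,0,3,30,-0.7,0,0,13,0,3,65,-0.7,0,0,13,0,3,100,-0.7,0,0,13,0,3,123,-0.7,0,0,13,0,3,133,-0.7,0,0,13,0,3,133,-0.7,0,0,13,0,3,133,-0.7])

```text
time: 16.05
tool_pos: [0.481, 0.1439, 0.0546]
ee_rot: [3.141, 0.002, 2.819]
wrist_force: [-0.1, -0.1, 0.3]
width: 0.08
finger_force: 0.0
```

>>> arm_command(targets=[0,0,0,0,0,0,1,0,0,0,0,0,0,1,0,0,0,0,0,0,1,0,0,0,0,0,0,1,0,0,0,0,0,0,1,0,0,0,0,0,0,1,0,0,0,0,0,0,1,0,0,0,0,0,0,1])

```text
time: 16.85
tool_pos: [0.4802, 0.1441, 0.0543]
ee_rot: [3.141, 0.001, 2.819]
wrist_force: [-0.9, 0.0, 4.8]
width: 0.0538
finger_force: 30.0
```

```bash
python3 - <<'E'
from plan import *
plan([(450,-189,110,191.7,-1,1),(450,-189,14,191.7,-1,1)])
E
```

```text
[-30, -77, -326, -56] -1 x 1
[-30, -77, -326, 40] -1 x 1
```

Gripped on the flats (53.8 mm). Now to a point above the tray, just short of the hollow.

>>> arm_command(targets=[0,0,0,0,0,-8,1,0,0,0,0,0,-30,1,0,0,0,0,0,-52,1,0,0,-2,-5,-20,-56,1,0,0,-5,-12,-50,-56,1,0,0,-8,-20,-85,-56,1,0,0,-12,-30,-125,-56,1,0,0,-16,-40,-165,-56,1,0,0,-20,-49,-205,-56,1,0,0,-24,-58,-245,-56,1,0,0,-28,-67,-285,-56,1,0,0,-30,-74,-315,-56,1,0,0,-30,-77,-326,-56,1,0,0,-30,-77,-326,-56,1,0,0,-30,-77,-326,-56,1])

```text
time: 18.35
tool_pos: [0.4493, -0.1886, 0.109]
ee_rot: [3.14, -0.0, -2.941]
wrist_force: [-0.9, 1.1, -1.0]
width: 0.0539
finger_force: 30.0
```

```bash
python3 - <<'E'
from wrist import *
s=wlook("w4");o=robot.get_obs();print(o["tool_pos"],np.degrees(o["ee_rot"]))
for z,x,y in ((.138,.45,-.189),(o["tool_pos"][2]+.028,.45,-.189),(.044,.508,-.177)):
    w=at(s,z,x,y,.08)
    if len(w)>20:
        print(z,len(w),*rect(w)); c=poly(w);e=np.roll(c,-1,0)-c
        print(c.round(1).tolist(),np.linalg.norm(e,axis=1).round(1),(np.degrees(np.arctan2(e[:,1],e[:,0]))%60).round(1))
E
```

```text
[ 0.44944198 -0.18827173  0.10913715] [ 1.79918868e+02 -1.79663865e-02 -1.68426055e+02]
0.138 9104 [ 448.2 -185.2] [55.2 69.9] 129.8
[[481.0, -182.89999389648438], [461.1000061035156, -159.0], [433.29998779296875, -152.1999969482422], [420.20001220703125, -194.1999969482422], [449.20001220703125, -228.39999389648438], [471.20001220703125, -211.60000610351562]] [31.1 28.6 44.  44.9 27.6 30.3] [ 9.7 46.3 12.7 10.3 37.5 11.1]
0.13713715313621125 9129 [ 448.2 -185.2] [55.2 69.9] 129.8
[[481.0, -182.89999389648438], [461.1000061035156, -159.0], [433.29998779296875, -152.1999969482422], [420.20001220703125, -194.1999969482422], [449.20001220703125, -228.39999389648438], [471.20001220703125, -211.60000610351562]] [31.1 28.6 44.  44.9 27.6 30.3] [ 9.7 46.3 12.7 10.3 37.5 11.1]
0.044 376 [ 526.7 -172.7] [26.3 96.2] 101.5
[[537.5, -219.5], [544.7999877929688, -195.3000030517578], [533.7000122070312, -141.1999969482422], [518.0999755859375, -125.30000305175781], [505.1000061035156, -132.3000030517578], [522.5999755859375, -218.1999969482422]] [25.3 55.2 22.3 14.7 87.7 15. ] [13.4 41.6 14.5 28.1 41.5 54.9]
```

View pics/w4.png

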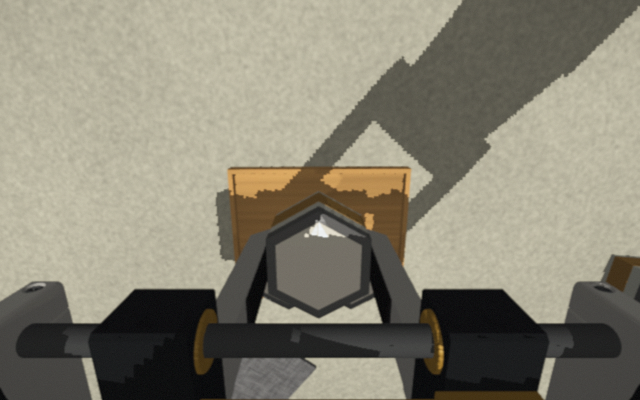

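In the wrist view the held hex is at (320,265), in line with the tray. Pot positions from the top and wrist cameras agree to 1 mm. The nest is 12.5 mm ahead, so I'll go down 2.5 mm short of it, then slide in.

>>> arm_command(targets=[0,0,0,-5,0,0,1,0,0,0,-10,0,0,1,0,0,0,-10,0,15,1,0,0,0,-10,0,35,1,0,0,0,-10,0,35,1,0,0,0,-10,0,35,1])

```text
time: 19.0
tool_pos: [0.4595, -0.187, 0.0744]
ee_rot: [3.141, -0.001, -2.939]
wrist_force: [-0.0, -0.7, -0.4]
width: 0.0535
finger_force: 30.0
```

>>> arm_command(targets=[0,0,0,0,0,10,1,0,0,0,0,0,20,1,0,0,0,0,0,30,1,0,0,0,0,0,40,1,0,0,0,0,0,48,1,0,0,0,0,0,53,1,0,0,0,0,0,55,1,0,0,0,0,0,55,1,0,0,0,0,0,55,1])

```text
time: 19.9
tool_pos: [0.4596, -0.1878, 0.0199]
ee_rot: [-3.141, 0.001, -2.94]
wrist_force: [0.6, 0.3, -0.5]
width: 0.0537
finger_force: 30.0
```

>>> arm_command(targets=[0,0,0,0,0,2,1,0,0,0,0,0,3,1,0,0,0,-1,0,3,1,0,0,0,-2,0,3,1,0,0,0,-2,0,4,1,0,0,0,-2,0,4,1])

```text
time: 20.5
tool_pos: [0.4616, -0.1873, 0.0163]
ee_rot: [-3.141, 0.001, -2.94]
wrist_force: [-1.4, 0.1, 3.6]
width: 0.0544
finger_force: 30.0
```

>>> arm_command(targets=[0,0,0,0,0,0,-0.5,0,0,0,0,0,0,-0.5,0,0,0,0,0,0,-0.5,0,0,0,0,0,0,-0.5,0,0,0,0,0,-20,-0.5,0,0,0,0,0,-60,-0.6,0,0,0,0,0,-110,-1,0,0,0,0,0,-150,-1,0,0,0,0,0,-160,-1,0,0,0,0,0,-160,-1])

```text
time: 21.5
tool_pos: [0.4623, -0.1879, 0.1775]
ee_rot: [-3.139, 0.004, -2.94]
wrist_force: [-0.3, 0.6, -0.7]
width: 0.0939
finger_force: 0.0
```

```bash
python3 - <<'E'
from wrist import *
s=wlook("w5")
w=at(s,.044,.495,-.18,.09);print(rect(w))
P=cloud(s);m=((abs(P[...,2]-.044)<.005)&(s["color"].min(2)>90)).astype(np.uint8)
m=cv2.erode(m,np.ones((3,3)));n,l,st,_=cv2.connectedComponentsWithStats(m)
for i in range(1,n):
    if st[i,4]>200: print(st[i,4],*rect(P[l==i]))
look([.042])
plan([(480,140,180,187,-1,1),(480,140,14,187,-1,1)])
E
```

```text
(array([ 499.2, -184.4]), array([110.9, 107.6]), np.float32(43.5))
1004 [ 458.3 -185.2] [35.8 45.5] 103.4
509 [ 499.8 -144.3] [36.9 35.8] 71.0
2036 [481.1 141.1] [56.9 57.5] 97.9
0.042 881 [479.5 139.6] [65.8 66.7] 96.9
[5, -84, 316, -7] -1 x 1
[5, -84, 316, 159] -1 x 1
```

View pics/w5.png

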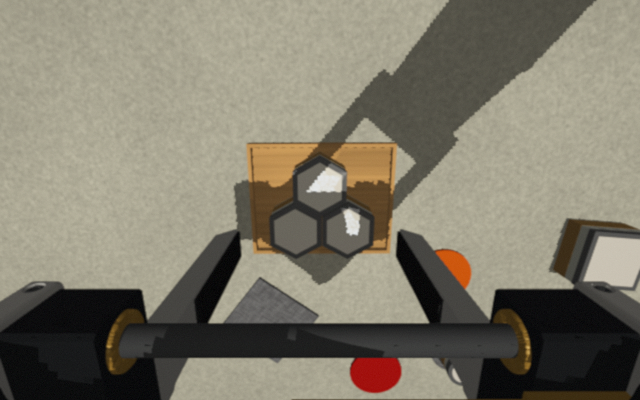

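The three hexes are nested at (320,185), (295,230) and (347,230), flat to flat. Now the square box at (480,140), yaw 7°.

>>> arm_command(targets=[0,0,1,-6,25,-7,-1,0,0,2,-17,65,-7,-1,0,0,3,-29,110,-7,-1,0,0,4,-41,155,-7,-1,0,0,5,-53,200,-7,-1,0,0,5,-65,245,-7,-1,0,0,5,-77,290,-7,-1,0,0,5,-84,316,-7,-1,0,0,5,-84,316,-7,-1,0,0,5,-84,316,-7,-1,0,0,5,-84,316,30,-1,0,0,5,-84,316,75,-1,0,0,5,-84,316,115,-1,0,0,5,-84,316,145,-1,0,0,5,-84,316,159,-1,0,0,5,-84,316,159,-1,0,0,5,-84,316,159,-1])

```text
time: 23.3
tool_pos: [0.4813, 0.1386, 0.0175]
ee_rot: [3.142, 0.002, -3.029]
wrist_force: [-0.7, -0.7, 0.8]
width: 0.0939
finger_force: 0.0
```

>>> arm_command(targets=[0,0,0,0,0,0,1,0,0,0,0,0,0,1,0,0,0,0,0,0,1,0,0,0,0,0,0,1,0,0,0,0,0,0,1,0,0,0,0,0,0,1,0,0,0,0,0,0,1,0,0,0,0,0,0,1])

```text
time: 24.1
tool_pos: [0.4811, 0.1398, 0.0174]
ee_rot: [3.141, 0.002, -3.028]
wrist_force: [-0.8, 2.0, 5.1]
width: 0.0659
finger_force: 30.0
```

```bash
python3 - <<'E'
from plan import *
plan([(662,-214,110,154.5,-1,1),(662,-214,16,154.5,-1,1)])
E
```

```text
[32, -140, -372, -93] -1 x 1
[32, -140, -372, 1] -1 x 1
```

>>> arm_command(targets=[0,0,0,0,0,-10,1,0,0,0,0,0,-35,1,0,0,0,0,0,-65,1,0,0,2,-8,-20,-88,1,0,0,4,-19,-50,-93,1,0,0,8,-34,-90,-93,1,0,0,12,-49,-130,-93,1,0,0,16,-64,-170,-93,1,0,0,20,-79,-210,-93,1,0,0,24,-94,-250,-93,1,0,0,28,-109,-290,-93,1,0,0,31,-124,-330,-93,1,0,0,32,-136,-360,-93,1,0,0,32,-140,-372,-93,1,0,0,32,-140,-372,-80,1,0,0,32,-140,-372,-55,1,0,0,32,-140,-372,-30,1,0,0,32,-140,-372,-20,1,0,0,32,-140,-372,-20,1])

```text
time: 26.0
tool_pos: [0.6594, -0.2122, 0.0331]
ee_rot: [-3.142, -0.007, 2.699]
wrist_force: [-0.0, -0.0, -1.8]
width: 0.066
finger_force: 30.0
```

```bash
python3 - <<'E'
from plan import *
plan([(662,-214,21.4,154.5,-1,1)])
E
```

```text
[0, -3, -1, 12] -1 x 1
```

>>> arm_command(targets=[0,0,0,-2,0,0,1,0,0,0,-2,0,5,1,0,0,0,-2,0,10,1,0,0,0,-2,0,12,1,0,0,0,-2,0,12,1,0,0,0,-2,0,12,1])

```text
time: 26.6
tool_pos: [0.6636, -0.2154, 0.0245]
ee_rot: [3.142, 0.0, 2.697]
wrist_force: [0.2, 0.2, -1.4]
width: 0.0659
finger_force: 30.0
```

>>> arm_command(targets=[0,0,0,0,0,0,-1,0,0,0,0,0,0,-1,0,0,0,0,0,0,-1,0,0,0,0,0,0,-1,0,0,0,0,0,-15,-1,0,0,0,0,0,-50,-1,0,0,0,0,0,-100,-1,0,0,0,50,0,-130,-1,0,0,0,100,0,-150,-1,0,0,0,150,0,-150,-1,0,0,0,200,0,-150,-1,0,0,0,250,0,-150,-1,0,0,0,300,0,-150,-1,0,0,0,300,0,-150,-1,0,0,0,300,0,-150,-1,0,0,0,300,0,-150,-1,0,0,0,300,0,-150,-1])

```text
time: 28.3
tool_pos: [0.3942, -0.0871, 0.1749]
ee_rot: [3.141, 0.001, 2.697]
wrist_force: [-0.1, 0.5, 1.0]
width: 0.0942
finger_force: 0.0
```

```bash
python3 - <<'E'
from top import *
s=look([.046],.662,-.214,.08);look([.038],.653,.036);look([.034],.66,.243);look([.044],.49,-.18,.09)
cv2.imwrite("pics/top9.png",s["color"][:,:,::-1])
P=cloud(s).reshape(-1,3);w=P[(abs(P[:,2]-.044)<.005)&(abs(P[:,0]-.49)<.09)&(abs(P[:,1]+.18)<.09)];print(w[:,:2].max(0),w[:,:2].min(0))
E
```

```text
0.046 856 [ 662.2 -216.6] [66.1 66.9] 154.9
0.038 320 [653.6  34.3] [44.7 43.7] 0.5
0.034 153 [658.  240.9] [39.9 18.9] 0.2
0.044 1559 [ 485.2 -181.4] [107.  109.2] 100.3
[ 0.54213625 -0.12108277] [ 0.4334208  -0.23300143]
```

View pics/top9.png

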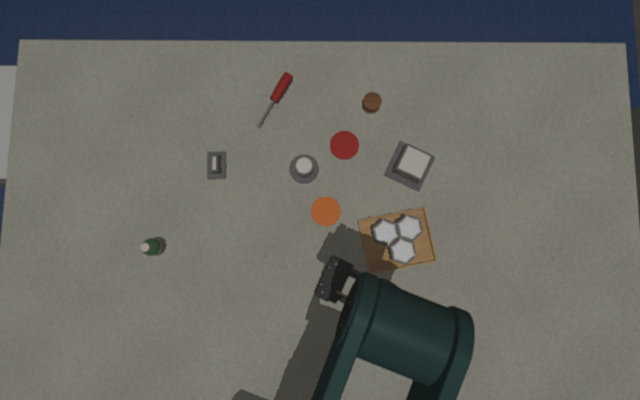

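All four pots are in place: oblong (217,165), round (304,168), square (412,163), and the three hexes nested at (400,238). I'll hand the job in.

```bash
python3 -c "
from bench import robot
print(robot.close_job())"
```

```text
the job is handed in; nothing more can be done
None
```

The job is handed in at about 28 s of the 122 s allowed (no verdict came back): the last look had the square, round and oblong pots within about 3 mm of their pad centres and in line, and the hex pot nested against both tray pots, after one missed first grip on the oblong box that disturbed nothing.

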